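# Take the fan filter out for washing

### The job

The pleated filter of the bench fan unit is due for washing. Turn the unit's steel swing tab a full quarter turn aside, either way, lift the pleated filter out of its frame by its grip fin and lay it flat inside the shallow steel tray: set it down, do not drop it. Leave the smooth cover plate in the other, look-alike unit where it is.

Things in the scene. Friction and masses are not known exactly. Their poses are not given: they have to be found in the camera images.
- filter_grip (a point): Centre of the grip fin on the filter: a loose white square cassette 84 x 84 x 12 mm, 0.08 to 0.17 kg, grey pleats in its face. The grey fin stands upright mid-face, 40 mm long, 12 thick, 38 high; the point is 19 mm below its top, 19 above the face, 31 above the cassette's underside. x along the fin (away from the tab), y across its thickness, z up.
- filter_unit: White fan housing holding the filter, fixed to the bench, 172 x 108 mm, flat top 35 mm high. Origin: on the bench below the filter's centre; x along the housing, away from the tab; z up. The filter sits in a recess with 2 mm play, face 1 mm below the top, fin centre 53 mm above the bench. Only the fin and the tab stand above the top.
- tab (a joint): Swing tab on filter_unit: a level steel bar 14 mm wide, turning about an upright pivot 60 mm from the unit's origin on its -x side. Radians, positive anticlockwise from above, stops at -1.7 and 1.7. At 0 it points at the fin and covers 14 mm of the filter's edge; beyond 1.2 either way the filter is free. Needs about 1 N at the post, no spring, stays where left.
- tab_post (a point): Centre (half-way up, 61 mm above the bench) of the black post on the tab's tail by which it is turned: round, 14 mm in diameter, 36 mm high, its foot 43 mm above the bench. It turns with the tab: x points from the post to the tab's pivot, 38 mm away, and on to the nose over the filter; z up.
- tray_in (a point): Shallow open steel tray, fixed to the bench, outside 180 x 140 mm and 22 mm high, walls and floor 4 mm thick. The point is the centre of its inner floor, 4 mm above the bench; x along the 180 mm side, y along the 140 mm side, z up.
- cover_grip (a point): Bystander, to be left where it is: a smooth white cover plate (size and fin as the filter, but no pleats), held by a like tab in the second, look-alike housing. The point is its fin's centre, axes as for the filter.
Not all that is in view belongs to the job. Of the things that look like the part that bears tray_in, the middle-sized one is meant.

How it is judged:
By the outcome, as a careful person would: the job done as asked, in the order asked, and still so for the second after the job is handed in, with the robot touching nothing.
It also fails if it takes over 51 s, if anything falls off the work surface, if the arm or the gripper's body presses on something with over 40 N, if the wrist force passes 120 N, or if a joint passes its speed limit or range.

### The arm

A 7-joint arm with a two-finger parallel gripper is mounted at the origin on the work surface. World frame = base frame: x ahead of the robot, y to its left, z up, the work surface at z = 0. Lengths are in m, angles in degrees, forces in N, time in s.
With the tool pointing down it reaches from about 0.425 to 0.875 m from the base axis. Payload 4.7 kg.
Tool frame: the origin (TCP) lies at the very end of the fingers, on their centre line; the grasp point (between the pads) lies 19 mm behind it (pinch_z is the distance from the TCP to the grasp point, in m); z points along the fingers, y is the direction in which the jaws open and shut (so a half turn about z gives the same grasp; the last joint's range is limited). The gripper opens to 87 mm and grips with 3 to 60 N. Pads are 19 mm wide; open, the fingers measure 117 mm over their backs; the gripper's body (75 mm by 190 mm) begins 51 mm behind the grasp point.
Start: joints at [67.5, 18.392, -4.016, 83.108, 1.295, 78.541, -3.26], TCP at [0.257, -0.597, 0.186] pointing down, gripper open.
Joint ranges: [-163.93, 163.93], [-17.29, 119.83], [-79.2, 71.16], [3.27, 140.29], [-89.18, 269.18], [5.43, 117.66], [-154.24, 154.24]. Speed limits (degrees/s): [147.25, 147.25, 180, 180, 180, 180, 180].

### API

Orientations are given as [roll, pitch, yaw] about the fixed x, y, z axes, in that order (R = Rz(yaw) Ry(pitch) Rx(roll)).
In Python, from cell import get_obs, read_camera, camera_params, sign_off, pinch_z gives the robot as it stands.
- The arm moves only by the shell command python3 -m handwheel 'ROWS' [FORCE]. ROWS is JSON, a list of rows, each a list of 5 numbers: the finger opening in m, from 0 to 0.087, then the shift along the tool's x, y, z in m, then the turn about the tool's z in rad. In form: [[jaw, tx, ty, tz, twist], ...]. A call has 1 to 20 rows; each row is the pose to reach, as a shift and turn from the pose commanded when the call began, along the tool's axes at that moment; what a row does not reach only later rows make up. A row lasts 1/10 s, in which the tool goes at most 50 mm and 8.59 degrees, less where a joint would pass 70% of its speed; a pose out of reach is approached as far as the arm can. A call with a gripper value outside its range is refused whole. The fingers move at their own pace and stop on an object; FORCE is the grip in N (left out, the last holds). Time passes only in rows, so rows that repeat a pose let the fingers close. It gives the time, the measured TCP pose, the force and the opening at its end, in the units of the state.
- get_obs(): the state, without advancing time (a new reading comes with each control period).
- read_camera(name): name is "scene" or "top" or "wrist"; returns the picture (384x512x3 uint8, blue, green, red); there is no depth.
- camera_params(name): a dict with "camera_matrix" (3x3 intrinsics, pixels), "R" (3x3) and "t" (3): a world point X has camera coordinates R X + t. Camera axes: x right, y down, z forward; pixel columns grow to the right and rows downward; lengths in m; the calibration is good to about 2 mm. A picture is of the moment at which its call begins: read the wrist's pose just before it. camera_params takes no time and is no camera call; for the wrist camera it gives the pose at the moment of the call.
- sign_off(): hands the job in, once; it reports no verdict.
The state is a dict: "time_s": time; "qpos": joint angles; "joint_velocities": joint speeds; "effort": joint torques, N m; "tool_pos": TCP position; "tool_rot": TCP orientation; "force": force on the tool from outside, world axes, zero at the start; "wrist_torque": the same for the moment, N m; "grip_width": finger opening in m.
Only numpy, scipy, OpenCV 4.12 (cv2) and the standard library are available. Lean on these libraries where they do the work, as an engineer would, in place of code of your own. Each camera call takes 0.05 s, during which the arm holds its last target.

## Working session

There is one attempt and no reset: what is moved stays moved. The work goes in short steps, Python scripts to look and compute and a shell command to move; the robot and the scene stay as the last step left them, time stands still between calls to the robot, and variables do not carry over. Pictures are saved under pics/ and viewed, and the job is handed in when it is done.

```bash
ls; mkdir -p pics
python3 - <<'E'
from cell import *
import cv2
o=get_obs();print(o['time_s'],o['tool_pos'],o['tool_rot'],o['grip_width'],pinch_z)
for n in ("scene","top","wrist"):
    p=camera_params(n);print(n,p)
    cv2.imwrite(f"pics/{n}0.png",read_camera(n))
E
```

```text
pics
0.0 [ 0.25689888 -0.59642177  0.18519395] [-1.79895267e+02  6.05426099e-03  2.33112200e+01] 0.08694760467301894 0.0187
scene {'camera_matrix': array([[459.92339862,   0.        , 249.7373429 ],
       [  0.        , 459.92339862, 193.12819059],
       [  0.        ,   0.        ,   1.        ]]), 'R': array([[ 0.55239507,  0.83357942,  0.00224641],
       [ 0.70797222, -0.46773188, -0.52915236],
       [-0.4400398 ,  0.29389155, -0.84852386]]), 't': array([-0.31233534, -0.214068  ,  1.53616281])}
top {'camera_matrix': array([[439.97821619,   0.        , 256.54270582],
       [  0.        , 439.97821619, 192.62045703],
       [  0.        ,   0.        ,   1.        ]]), 'R': array([[ 0.00657962, -0.99991381, -0.01136171],
       [-0.99456136, -0.00536252, -0.10401414],
       [ 0.10394425,  0.01198429, -0.99451092]]), 't': array([0.11345354, 0.42356367, 1.43306621])}
wrist {'camera_matrix': array([[312.15981877,   0.        , 252.67910259],
       [  0.        , 312.15981877, 189.57115995],
       [  0.        ,   0.        ,   1.        ]]), 'R': array([[ 3.95859961e-01, -9.18310604e-01, -7.25332048e-04],
       [-8.76835325e-01, -3.78215499e-01,  2.96838085e-01],
       [-2.72863893e-01, -1.16870316e-01, -9.54927550e-01]]), 't': array([-0.64873182, -0.03420478,  0.39096861])}
```

View pics/scene0.png

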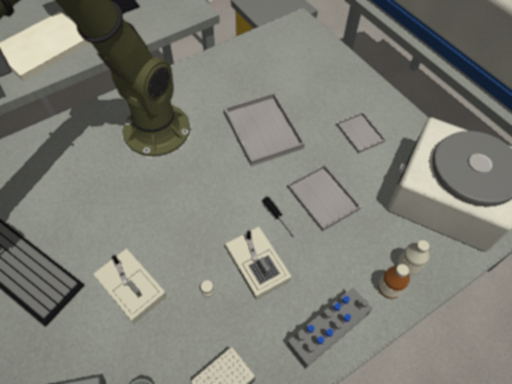

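View pics/top0.png

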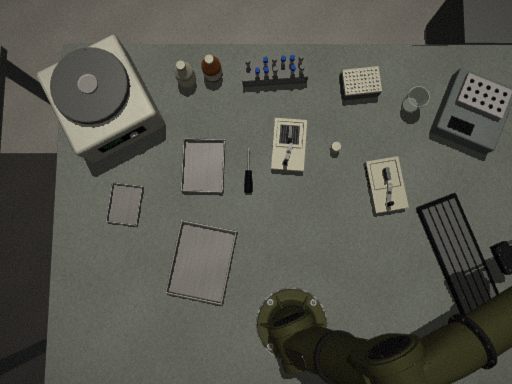

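View pics/wrist0.png

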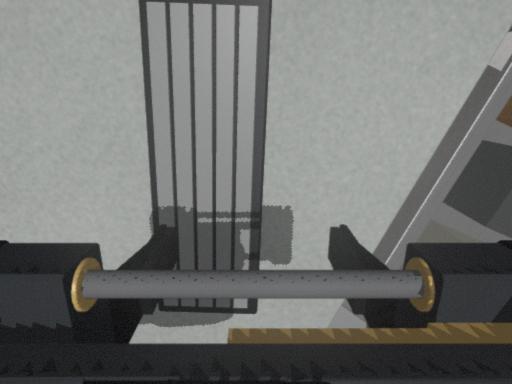

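The three trays in the top view are large at (203,262), middle at (204,166) and small at (125,205). The two units are at (289,146), which looks dark and pleated, and (386,185), which looks smooth. I'll check this in close crops.

Run:
```python
import cv2,numpy as np
t=cv2.imread('pics/top0.png');s=cv2.imread('pics/scene0.png')
a=cv2.resize(t[110:225,260:420],None,fx=5,fy=5,interpolation=cv2.INTER_CUBIC)
cv2.imwrite('pics/c_top.png',a)
a=cv2.resize(s[215:305,215:305],None,fx=6.5,fy=6.5,interpolation=cv2.INTER_CUBIC)
cv2.imwrite('pics/c_scene.png',a)
a=cv2.resize(t[125:205,170:240],None,fx=7,fy=7,interpolation=cv2.INTER_CUBIC)
cv2.imwrite('pics/c_tray.png',a)
```

```text
(no output)
```

View pics/c_top.png

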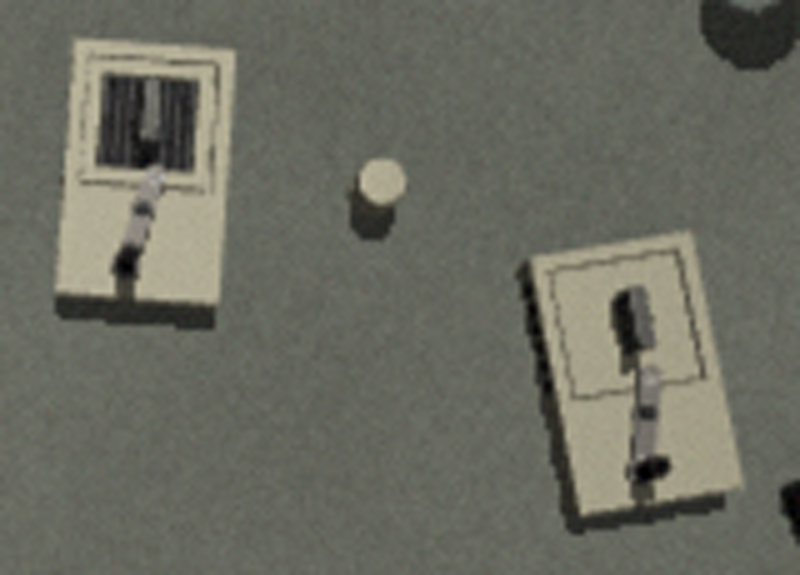

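View pics/c_scene.png

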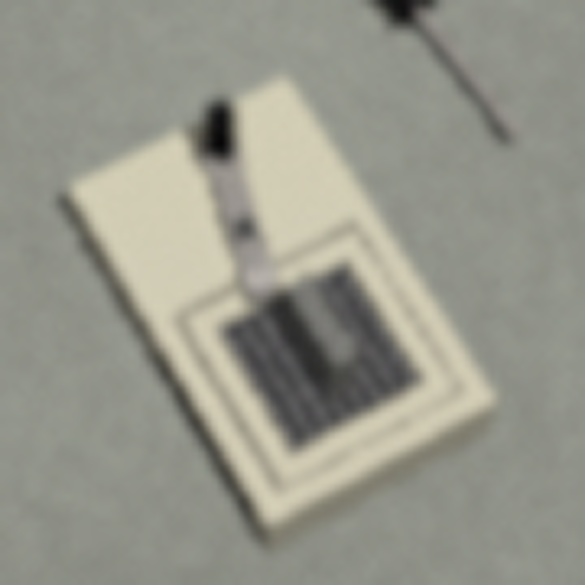

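View pics/c_tray.png

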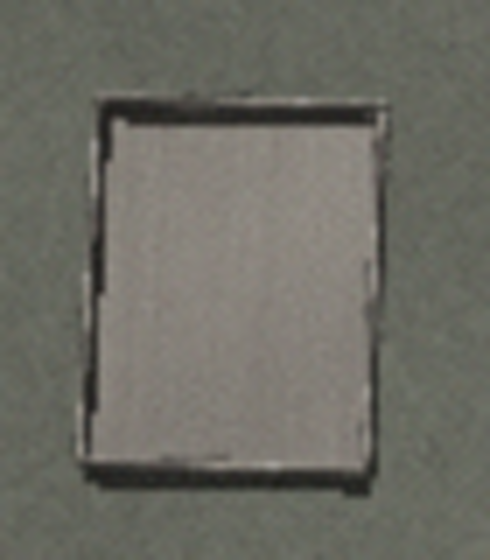

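Left unit, top view (289,145): pleated face, so this is the filter. Its tab lies aslant with the post at about (285,162). The right unit (386,185) is smooth, so it is the cover. The tray is the middle one at (204,166). Next I'll measure.

```bash
cat > h.py <<'E'
import numpy as np, cv2
from cell import *
def ray(p,uv):
    K,R,t=p['camera_matrix'],p['R'],np.array(p['t'])
    d=R.T@np.linalg.solve(K,np.array([uv[0],uv[1],1.])); return -R.T@t,d
def onz(p,uv,z):
    c,d=ray(p,uv); return c+d*(z-c[2])/d[2]
def tri(obs):
    A=np.zeros((3,3));b=np.zeros(3)
    for p,uv in obs:
        c,d=ray(p,uv);d=d/np.linalg.norm(d);M=np.eye(3)-np.outer(d,d);A+=M;b+=M@c
    X=np.linalg.solve(A,b); return X
def proj(p,X):
    x=p['camera_matrix']@(p['R']@np.array(X)+p['t']); return x[:2]/x[2]
E
python3 - <<'E'
from h import *
np.set_printoptions(precision=4,suppress=True)
T=camera_params('top');S=camera_params('scene')
ct=lambda u,v:(260+u/5-.4,110+v/5-.4)
cs=lambda u,v:(215+u/6.5-.42,215+v/6.5-.42)
tc=[ct(75,40),ct(235,50),ct(220,302),ct(57,295)]
sc=[cs(268,525),cs(495,400),cs(283,75),cs(70,187)]
a=np.array([onz(T,c,.035) for c in tc]);print(a)
print('scene',np.array([onz(S,c,.035) for c in sc]))
print('tri',np.array([tri([(T,x),(S,y)]) for x,y in zip(tc,sc)]))
print('lens',[np.linalg.norm(a[i]-a[(i+1)%4]) for i in range(4)])
print('finT', tri([(T,ct(152,82)),(S,cs(350,345))]))
print('post',onz(T,ct(125,257),.07),onz(S,cs(217,110),.079), 'pivot',onz(T,ct(141,211),.043),onz(S,cs(243,228),.043))
# trays
q=lambda u,v:(170+u/7-.4,125+v/7-.4)
tr=np.array([onz(T,q(*c),.022) for c in [(100,98),(386,103),(372,470),(80,465)]])
print(tr,tr.mean(0),[np.linalg.norm(tr[i]-tr[(i+1)%4]) for i in range(4)])
E
```

```text
[[ 0.6738  0.0572  0.035 ]
 [ 0.6673 -0.0495  0.035 ]
 [ 0.4974 -0.0387  0.035 ]
 [ 0.5015  0.0687  0.035 ]]
scene [[ 0.6706 -0.0508  0.035 ]
 [ 0.6779  0.0563  0.035 ]
 [ 0.5056  0.0681  0.035 ]
 [ 0.5001 -0.038   0.035 ]]
tri [[ 0.6708  0.0093 -0.0278]
 [ 0.6737 -0.005   0.1127]
 [ 0.5119  0.0064  0.1107]
 [ 0.4921  0.0215 -0.0246]]
lens [np.float64(0.10686550241457919), np.float64(0.1702733479114454), np.float64(0.107459880887118), np.float64(0.17262598409483393)]
finT [0.6365 0.0094 0.0715]
post [0.5209 0.0257 0.07  ] [0.5229 0.0222 0.079 ] pivot [0.5564 0.0137 0.043 ] [0.5598 0.0109 0.043 ]
[[0.6041 0.3613 0.022 ]
 [0.6022 0.2239 0.022 ]
 [0.4253 0.228  0.022 ]
 [0.4269 0.3666 0.022 ]] [0.5146 0.295  0.022 ] [np.float64(0.13744944349793942), np.float64(0.17700820217505925), np.float64(0.1385913602885569), np.float64(0.17729569726813557)]
```

```bash
python3 -m handwheel '[[0.04,0.05,-0.04,-0.03,-0.14],[0.04,0.09,-0.08,-0.06,-0.28],[0.04,0.13,-0.11,-0.06,-0.43],[0.04,0.17,-0.14,-0.06,-0.57],[0.04,0.2,-0.17,-0.06,-0.71],[0.04,0.23,-0.19,-0.06,-0.85],[0.04,0.26,-0.22,-0.06,-1.0],[0.04,0.29,-0.24,-0.06,-1.14],[0.04,0.32,-0.27,-0.06,-1.28],[0.04,0.35,-0.29,-0.06,-1.42],[0.04,0.38,-0.32,-0.06,-1.56],[0.04,0.41,-0.34,-0.06,-1.7],[0.04,0.44,-0.37,-0.06,-1.85],[0.04,0.47,-0.39,-0.06,-2.0],[0.04,0.5,-0.415,-0.06,-2.14],[0.04,0.523,-0.435,-0.06,-2.28],[0.04,0.523,-0.435,-0.06,-2.42],[0.04,0.523,-0.435,-0.06,-2.42],[0.04,0.523,-0.435,-0.06,-2.42]]'
python3 - <<'E'
from h import *
o=get_obs();print(o['time_s'],o['tool_pos'],o['tool_rot'],o['qpos'],o['force'])
p=camera_params('wrist');im=read_camera('wrist');cv2.imwrite('pics/w1.png',im)
np.savez('w1.npz',**p)
E
```

```text
time_s: 2.05
tool_pos: [0.5651, 0.0086, 0.2459]
tool_rot: [-180.0, -0.0, 161.7]
force: [0.9, -0.7, -1.2]
grip_width: 0.0401
2.05 [0.56511899 0.00859977 0.2458909 ] [-1.79959009e+02 -2.94068459e-02  1.61711768e+02] [ 33.28729625  10.10183536 -41.72711478  88.95358805   6.7707458
  83.56215672  62.94829646] [ 0.88009993 -0.71740958 -1.17944724]
```

View pics/w1.png

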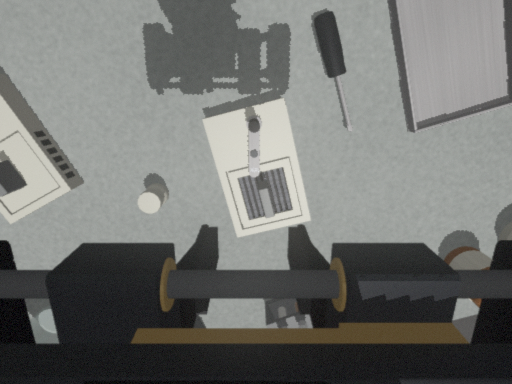

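The wrist view shows the pleated unit at (258,165), with the post at (254,124), the pivot at (254,153) and the fin at (266,202). I'll enlarge it to refine these.

Run:
```python
import cv2
w=cv2.imread('pics/w1.png')
cv2.imwrite('pics/w1c.png',cv2.resize(w[90:240,195:320],None,fx=4,fy=4,interpolation=cv2.INTER_CUBIC))
t=cv2.imread('pics/top0.png');s=cv2.imread('pics/scene0.png')
a=cv2.resize(t[115:175,265:313],None,fx=10,fy=10,interpolation=cv2.INTER_CUBIC)
b=cv2.resize(s[225:300,220:295],None,fx=8,fy=8,interpolation=cv2.INTER_CUBIC)
cv2.imwrite('pics/tc2.png',a)
```

```text
(no output)
```

View pics/w1c.png

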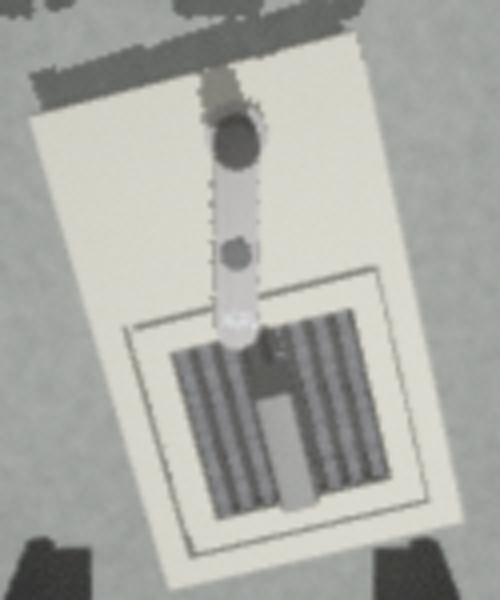

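View pics/tc2.png

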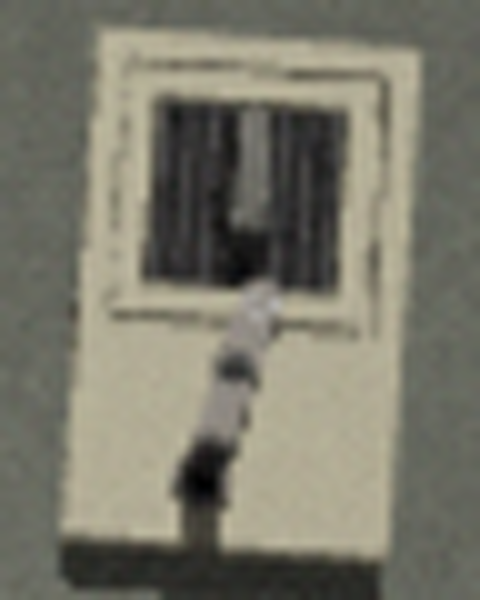

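Run:
```python
from h import *
np.set_printoptions(precision=4,suppress=True)
T=camera_params('top');S=camera_params('scene');W=dict(np.load('w1.npz'))
w=lambda u,v:(195+u/4-.4,90+v/4-.4)
t=lambda u,v:(265+u/10-.45,115+v/10-.45)
cs=lambda u,v:(215+u/6.5-.42,215+v/6.5-.42)
wc=[w(170,588),w(463,522),w(355,32),w(32,117)]   # far-right?, 
A=np.array([onz(W,c,.035) for c in wc]);print('W corners',A)
tc=[t(422,48),t(100,27),t(60,535),t(390,555)]
B=np.array([onz(T,c,.035) for c in tc]);print('T corners',B)
sc=[cs(268,525),cs(495,400),cs(283,75),cs(70,187)]
print('tri',np.array([tri([(T,x),(S,y),(W,z)]) for x,y,z in zip(tc,sc,wc)]))
print('pivot',onz(W,w(236,254),.043),onz(T,t(237,362),.043),onz(S,cs(243,228),.043))
print('post top W',onz(W,w(237,142),.079),'T',onz(T,t(205,460),.079),'S',onz(S,cs(217,110),.079), tri([(W,w(237,142)),(S,cs(217,108)),(T,t(207,458))]))
print('fin top near/far/ W',onz(W,w(275,397),.072),onz(W,w(298,508),.072),'T',onz(T,t(255,105),.072),onz(T,t(250,218),.072))
print('S fin top center',onz(S,cs(322,318),.072),tri([(W,w(286,452)),(S,cs(322,318)),(T,t(252,160))]))
for y in(A,B):
    d=(y[0]+y[1]-y[2]-y[3])/2;print(np.degrees(np.arctan2(d[1],d[0])),np.linalg.norm(d),y.mean(0))
```

```text
W corners [[ 0.6696 -0.0481  0.035 ]
 [ 0.6778  0.0586  0.035 ]
 [ 0.5065  0.0699  0.035 ]
 [ 0.4991 -0.0358  0.035 ]]
T corners [[ 0.6681 -0.05    0.035 ]
 [ 0.675   0.0574  0.035 ]
 [ 0.5033  0.0702  0.035 ]
 [ 0.4972 -0.0385  0.035 ]]
tri [[ 0.6699 -0.0497  0.032 ]
 [ 0.6771  0.0577  0.0331]
 [ 0.5049  0.0698  0.0318]
 [ 0.4985 -0.0375  0.0309]]
pivot [0.5603 0.0128 0.043 ] [0.5599 0.0123 0.043 ] [0.5598 0.0109 0.043 ]
post top W [0.523  0.0254 0.079 ] T [0.5207 0.0247 0.079 ] S [0.5229 0.0222 0.079 ] [0.5221 0.0241 0.0775]
fin top near/far/ W [0.6017 0.012  0.072 ] [0.6395 0.0076 0.072 ] T [0.6388 0.0081 0.072 ] [0.6014 0.0098 0.072 ]
S fin top center [0.6215 0.0078 0.072 ] [0.6209 0.009  0.0695]
-3.9491110944003127 0.17129903150417705 [0.5883 0.0112 0.035 ]
-4.044426402192058 0.17171140182120948 [0.5859 0.0098 0.035 ]
```

Height checks agree: housing top 0.032 (text 0.035), post top 0.0775 (0.079), fin top 0.0695 (0.072). The pivot is at (0.560, 0.0123), the post at (0.523, 0.0245), the fin at (0.6205, 0.009) and the unit yaw is -4°. The tab is therefore at about -0.25 rad. Next I go down over the post and grip it lightly.

```bash
python3 -m handwheel '[[0.04,0.045,0.002,0.03,0],[0.04,0.045,0.002,0.08,0],[0.04,0.045,0.002,0.12,0],[0.04,0.045,0.002,0.15,0],[0.04,0.045,0.002,0.175,0],[0.04,0.045,0.002,0.19,0],[0.04,0.045,0.002,0.197,0],[0.04,0.045,0.002,0.197,0],[0.01,0.045,0.002,0.197,0],[0.01,0.045,0.002,0.197,0],[0.01,0.045,0.002,0.197,0],[0.01,0.045,0.002,0.197,0]]' 10
python3 - <<'E'
from h import *
o=get_obs();print(o['time_s'],o['tool_pos'],o['tool_rot'],o['force'],o['grip_width'])
cv2.imwrite('pics/w2.png',read_camera('wrist'))
E
```

```text
time_s: 3.3
tool_pos: [0.5237, 0.0253, 0.0498]
tool_rot: [180.0, 0.1, 162.0]
force: [-0.1, 0.8, -0.7]
grip_width: 0.016
3.3 [0.52365002 0.02526636 0.04982121] [1.79999977e+02 6.40100150e-02 1.61958635e+02] [-0.05013321  0.77624844 -0.73911453] 0.015990580326848972
```

View pics/w2.png

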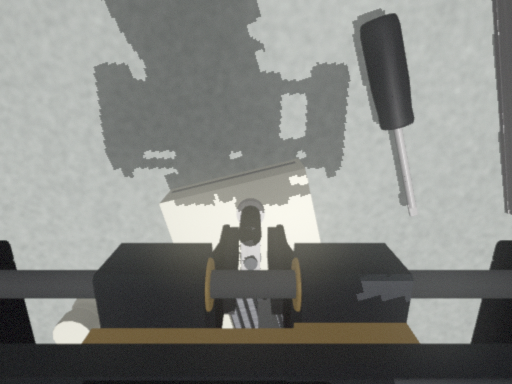

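```bash
python3 -m handwheel '[[0.01,0,0,0,0],[0.01,0,0,0,0],[0.01,-0.0002,0.0038,0,0.1],[0.01,-0.0008,0.0075,0,0.2],[0.01,-0.0017,0.0112,0,0.3],[0.01,-0.003,0.0148,0,0.4],[0.01,-0.0047,0.0182,0,0.5],[0.01,-0.0066,0.0215,0,0.6],[0.01,-0.0089,0.0245,0,0.7],[0.01,-0.0115,0.0273,0,0.8],[0.01,-0.0144,0.0298,0,0.9],[0.01,-0.0175,0.032,0,1.0],[0.01,-0.0208,0.0339,0,1.1],[0.01,-0.0242,0.0354,0,1.2],[0.01,-0.0278,0.0366,0,1.3],[0.01,-0.0308,0.0373,0,1.38],[0.01,-0.0308,0.0373,0,1.38],[0.01,-0.0308,0.0373,0,1.38]]' 10
python3 - <<'E'
from h import *
o=get_obs();print(o['time_s'],o['tool_pos'],o['tool_rot'],o['force'],o['grip_width'])
E
```

```text
time_s: 5.15
tool_pos: [0.5638, 0.0513, 0.0491]
tool_rot: [-180.0, 0.0, 83.0]
force: [0.0, 0.1, -0.8]
grip_width: 0.0099
5.15 [0.5638418  0.051279   0.04909979] [-1.79980001e+02  7.95427051e-03  8.30126667e+01] [ 0.01049033  0.12429225 -0.7775853 ] 0.009901337171476956
```

The opening is 9.9 mm, less than the 14 mm post, so the grip missed. I'll look.

Run:
```python
from h import *
w=read_camera('wrist');t=read_camera('top');s=read_camera('scene')
cv2.imwrite('pics/w3.png',w)
cv2.imwrite('pics/t3.png',cv2.resize(t[110:180,260:320],None,fx=8,fy=8,interpolation=cv2.INTER_CUBIC))
cv2.imwrite('pics/s3.png',cv2.resize(s[205:305,205:305],None,fx=6,fy=6,interpolation=cv2.INTER_CUBIC))
```

```text
(no output)
```

View pics/w3.png

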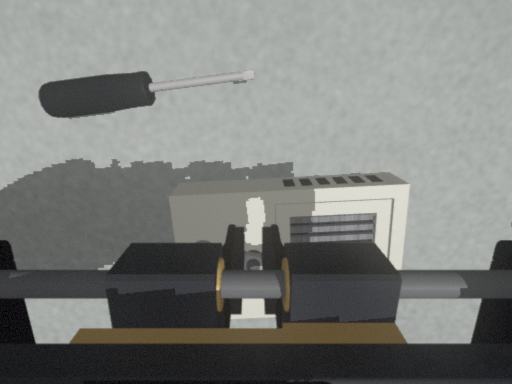

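View pics/t3.png

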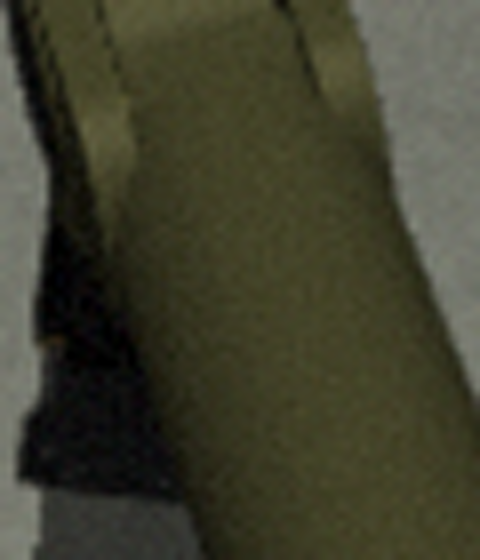

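View pics/s3.png

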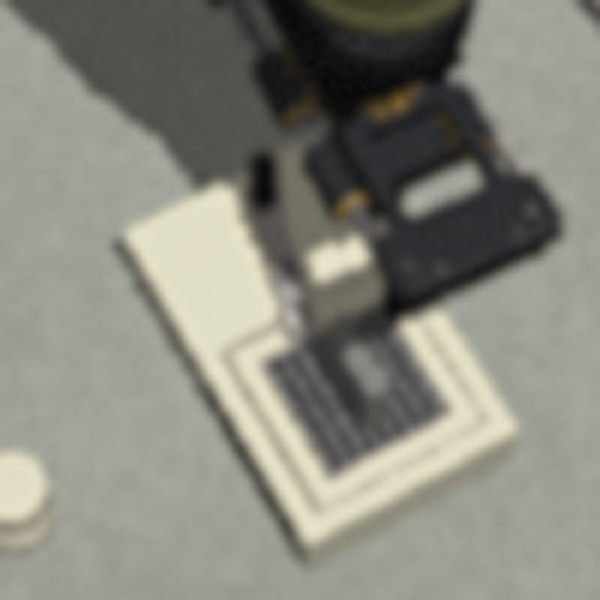

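Run:
```python
from h import *
np.set_printoptions(precision=4,suppress=True)
W=camera_params('wrist');S=camera_params('scene')
for n,X in dict(posttop=(.523,.0245,.079),postfoot=(.523,.0245,.043),pivot=(.56,.0123,.043),tcp=get_obs()['tool_pos']).items(): print(n,proj(W,X),proj(S,X))
w=cv2.imread('pics/w3.png')
cv2.imwrite('pics/w3c.png',cv2.resize(w[160:330,160:310],None,fx=4.5,fy=4.5,interpolation=cv2.INTER_CUBIC))
w=cv2.imread('pics/w2.png')
cv2.imwrite('pics/w2c.png',cv2.resize(w[160:330,160:340],None,fx=4,fy=4,interpolation=cv2.INTER_CUBIC))
```

```text
posttop [191.1238 285.4719] [248.6919 231.1193]
postfoot [200.337  256.4511] [248.6878 237.0726]
pivot [252.4541 265.5538] [252.4289 249.4408]
tcp [250.9829 219.9838] [265.0092 242.3939]
```

View pics/w3c.png

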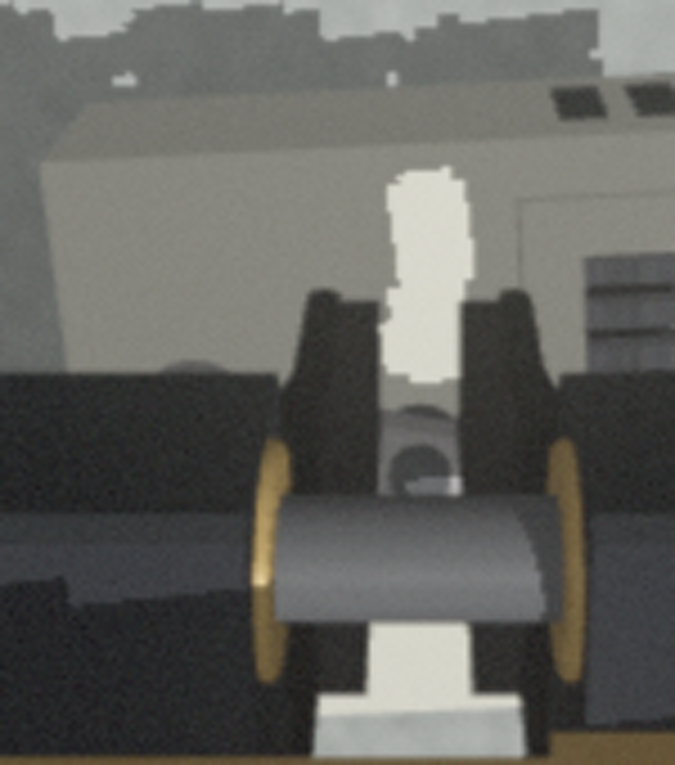

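View pics/w2c.png

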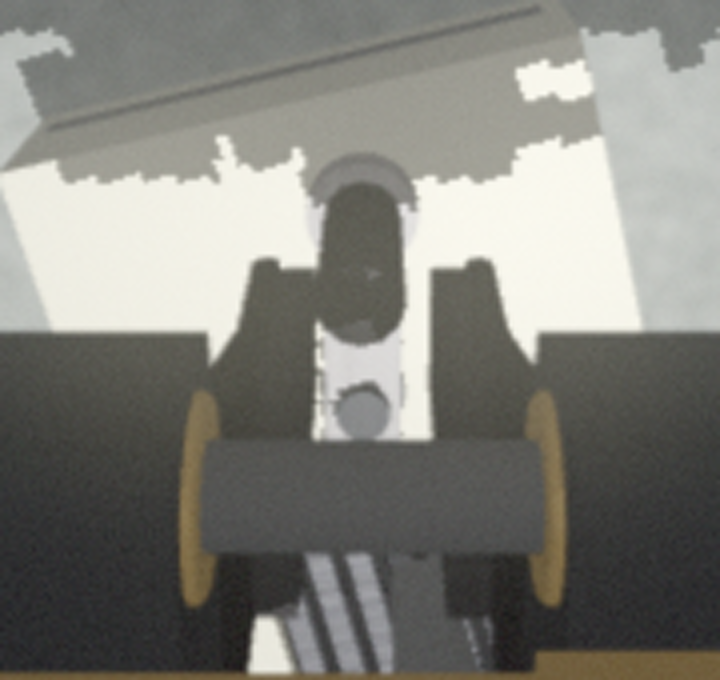

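```bash
python3 -m handwheel '[[0.03,0,0,-0.03,0],[0.06,0,0,-0.08,0],[0.06,0,0,-0.12,0],[0.06,0,0,-0.15,0],[0.06,0,0,-0.15,0]]'
python3 - <<'E'
from h import *
s=read_camera('scene');w=read_camera('wrist');S=camera_params('scene');W=camera_params('wrist')
o=get_obs();print(o['time_s'],o['tool_pos'],o['tool_rot'],o['grip_width'])
x=o['tool_pos']
R=cv2.Rodrigues(np.array([0,0,np.radians(o['tool_rot'][2])]))[0]@np.diag([1,-1,-1])
for off in [(0,.03,0),(0,-.03,0),(0,.03,-.04),(0,-.03,-.04),(0,.045,-.07),(0,-.045,-.07)]:
    X=x+R@np.array(off);print(off,proj(S,X),proj(W,X), (proj(S,X)-[205,150])*5)
cv2.imwrite('pics/s4.png',cv2.resize(s[150:270,205:345],None,fx=5,fy=5,interpolation=cv2.INTER_CUBIC))
cv2.imwrite('pics/w4.png',w)
E
```

```text
time_s: 5.8
tool_pos: [0.5669, 0.0518, 0.2045]
tool_rot: [179.5, -0.1, 82.9]
force: [-0.2, 0.1, 0.7]
grip_width: 0.042
5.9 [0.5641584  0.05118044 0.19958654] [1.79936260e+02 1.47953504e-02 8.29224072e+01] 0.05022543658697194
(0, 0.03, 0) [272.65465329 225.42042143] [294.79504679 219.90249944] [338.27326644 377.10210714]
(0, -0.03, 0) [261.3778108 206.3449743] [207.13908248 219.95713905] [281.88905402 281.7248715 ]
(0, 0.03, -0.04) [273.40931461 217.46188706] [304.09527033 247.6933833 ] [342.04657306 337.30943529]
(0, -0.03, -0.04) [261.76962114 198.00790916] [197.36706649 247.77817554] [283.84810571 240.03954581]
(0, 0.045, -0.07) [277.08934673 216.26096172] [346.09698874 277.98550265] [360.44673366 331.30480859]
(0, -0.045, -0.07) [259.19417949 186.63752695] [154.78537558 278.17322007] [270.97089746 183.18763476]
```

View pics/s4.png

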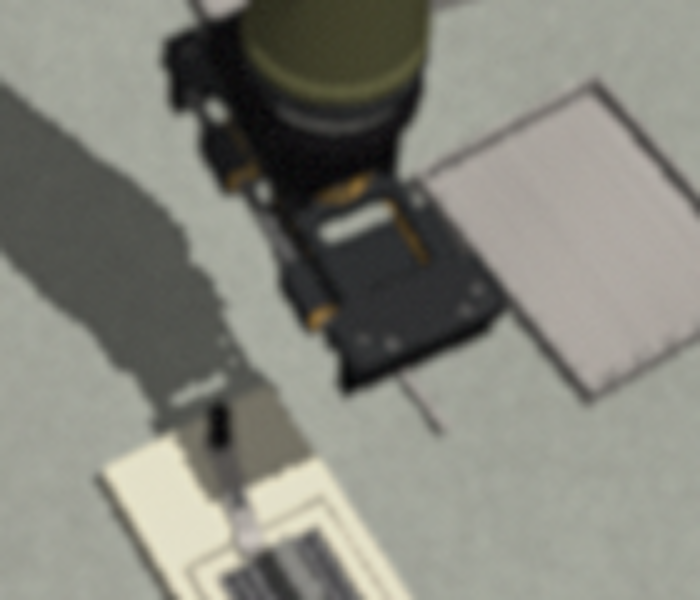

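View pics/w4.png

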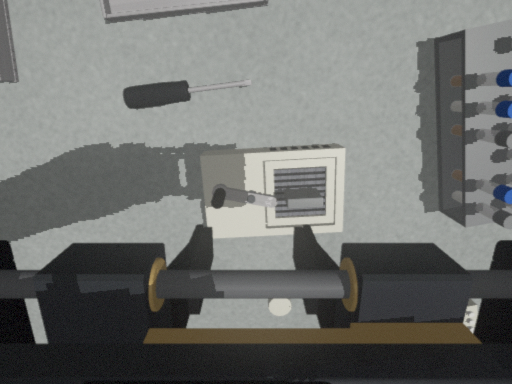

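The tab did not move. In the wrist view the fingertips end at row 226, and their gap scale puts them about 39 mm above the reported TCP, so the jaws may have closed above the post. I'll go back over the post and probe downward gently, watching the force. The housing top at 35 mm will show the true tip height.

```bash
python3 -m handwheel '[[0.04,-0.005,-0.005,0,-0.14],[0.04,-0.01,-0.01,0,-0.28],[0.04,-0.02,-0.02,0,-0.42],[0.04,-0.03,-0.03,0,-0.56],[0.04,-0.031,-0.037,0,-0.7],[0.04,-0.031,-0.037,0.02,-0.84],[0.04,-0.031,-0.037,0.05,-0.98],[0.04,-0.031,-0.037,0.08,-1.12],[0.04,-0.031,-0.037,0.11,-1.26],[0.04,-0.031,-0.037,0.13,-1.38],[0.04,-0.031,-0.037,0.14,-1.38],[0.04,-0.031,-0.037,0.149,-1.38],[0.04,-0.031,-0.037,0.149,-1.38]]' 10
python3 -m handwheel '[[0.04,0,0,0.003,0],[0.04,0,0,0.006,0],[0.04,0,0,0.006,0]]'
python3 -m handwheel '[[0.04,0,0,0.003,0],[0.04,0,0,0.006,0],[0.04,0,0,0.006,0]]'
```

```text
time_s: 7.2
tool_pos: [0.5225, 0.025, 0.0491]
tool_rot: [-180.0, -0.1, 161.9]
force: [0.5, 0.1, 0.1]
grip_width: 0.0397
time_s: 7.5
tool_pos: [0.5237, 0.025, 0.0445]
tool_rot: [-180.0, 0.0, 161.9]
force: [-0.1, 0.1, -0.5]
grip_width: 0.0401
time_s: 7.8
tool_pos: [0.5231, 0.025, 0.0378]
tool_rot: [-180.0, -0.0, 162.0]
force: [0.3, -0.5, -0.5]
grip_width: 0.0399
```

```bash
python3 -m handwheel '[[0.04,0,0,0.002,0],[0.04,0,0,0.003,0],[0.04,0,0,0.003,0]]'
python3 -m handwheel '[[0.04,0,0,0.001,0],[0.04,0,0,0.002,0],[0.04,0,0,0.002,0]]'
python3 - <<'E'
from h import *
cv2.imwrite('pics/w5.png',read_camera('wrist')[130:330,110:390].repeat(2,0).repeat(2,1))
E
```

```text
time_s: 8.1
tool_pos: [0.5234, 0.025, 0.0351]
tool_rot: [-180.0, -0.0, 162.0]
force: [0.4, 0.5, -0.6]
grip_width: 0.0401
time_s: 8.4
tool_pos: [0.5234, 0.025, 0.0331]
tool_rot: [-180.0, -0.0, 162.0]
force: [0.5, 0.2, 0.6]
grip_width: 0.0403
```

View pics/w5.png

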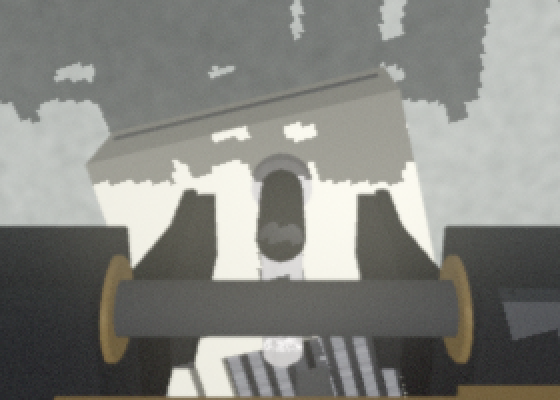

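No contact at 0.033, so the tips do sit above the reported TCP. By estimate they are at about 0.072 now. I'll lower to a reported 0.015, where there is still no risk to the body, and try to close.

```bash
python3 -m handwheel '[[0.04,0,0,0.004,0],[0.04,0,0,0.008,0],[0.04,0,0,0.008,0]]'
python3 -m handwheel '[[0.04,0,0,0.003,0],[0.04,0,0,0.006,0],[0.04,0,0,0.009,0],[0.04,0,0,0.009,0]]'
python3 -m handwheel '[[0.02,0,0,0,0],[0.01,0,0,0,0],[0.01,0,0,0,0],[0.01,0,0,0,0],[0.01,0,0,0,0],[0.01,0,0,0,0],[0.01,0,0,0,0],[0.01,0,0,0,0]]' 10
python3 - <<'E'
from h import *
cv2.imwrite('pics/w6.png',read_camera('wrist')[130:330,110:390].repeat(2,0).repeat(2,1))
E
```

```text
time_s: 8.75
tool_pos: [0.5228, 0.0249, 0.0244]
tool_rot: [-180.0, -0.1, 162.0]
force: [0.5, -0.6, 0.4]
grip_width: 0.0399
time_s: 9.15
tool_pos: [0.523, 0.025, 0.0157]
tool_rot: [-180.0, -0.1, 162.0]
force: [-0.1, 0.4, -0.4]
grip_width: 0.0397
time_s: 9.95
tool_pos: [0.5233, 0.0248, 0.0163]
tool_rot: [-180.0, -0.0, 162.0]
force: [-0.9, -1.3, 1.3]
grip_width: 0.0139
```

View pics/w6.png

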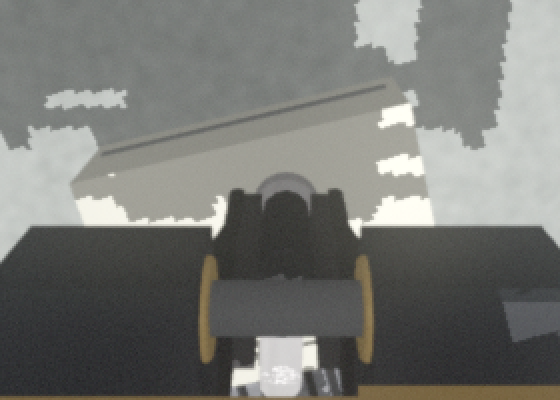

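The post is gripped now: width 13.9 mm, against a 14 mm diameter. I'll swing it through the arc.

```bash
python3 -m handwheel '[[0.01,-0.0002,0.0038,0,0.1],[0.01,-0.0008,0.0075,0,0.2],[0.01,-0.0017,0.0112,0,0.3],[0.01,-0.003,0.0148,0,0.4],[0.01,-0.0047,0.0182,0,0.5],[0.01,-0.0066,0.0215,0,0.6],[0.01,-0.0089,0.0245,0,0.7],[0.01,-0.0115,0.0273,0,0.8],[0.01,-0.0144,0.0298,0,0.9],[0.01,-0.0175,0.032,0,1.0],[0.01,-0.0208,0.0339,0,1.1],[0.01,-0.0242,0.0354,0,1.2],[0.01,-0.0278,0.0366,0,1.3],[0.01,-0.0308,0.0373,0,1.38],[0.01,-0.0308,0.0373,0,1.38],[0.01,-0.0308,0.0373,0,1.38]]' 10
python3 - <<'E'
from h import *
cv2.imwrite('pics/w7.png',read_camera('wrist')[130:330,110:390].repeat(2,0).repeat(2,1))
E
```

```text
time_s: 11.6
tool_pos: [0.5648, 0.0497, 0.0163]
tool_rot: [179.9, 0.1, 83.0]
force: [0.6, -4.2, 0.2]
grip_width: 0.0137
```

View pics/w7.png

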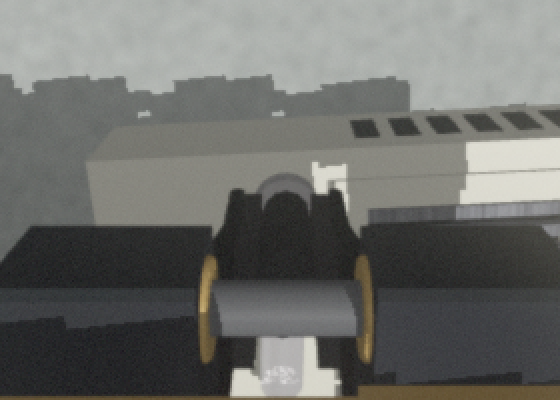

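The grip held. The TCP bearing from the pivot is 82.7°, so the tab is at about -1.63 rad. I'll release, lift, move over the fin turning to yaw 176°, and look.

```bash
python3 -m handwheel '[[0.04,0,0,0,0],[0.04,0,0,0,0],[0.04,0,0,0,0],[0.04,0,0,0,0],[0.04,0,0,-0.03,0],[0.04,0,0,-0.08,0],[0.04,-0.01,0.02,-0.13,-0.14],[0.04,-0.02,0.04,-0.18,-0.28],[0.04,-0.034,0.06,-0.2,-0.42],[0.04,-0.034,0.06,-0.2,-0.57],[0.04,-0.034,0.06,-0.2,-0.71],[0.04,-0.034,0.06,-0.2,-0.85],[0.04,-0.034,0.06,-0.2,-1.0],[0.04,-0.034,0.06,-0.2,-1.14],[0.04,-0.034,0.06,-0.2,-1.28],[0.04,-0.034,0.06,-0.2,-1.42],[0.04,-0.034,0.06,-0.2,-1.56],[0.04,-0.034,0.06,-0.2,-1.623],[0.04,-0.034,0.06,-0.2,-1.623],[0.04,-0.034,0.06,-0.2,-1.623]]' 10
python3 - <<'E'
from h import *
o=get_obs();print(o['tool_pos'],o['tool_rot'],o['qpos'][6])
p=camera_params('wrist');im=read_camera('wrist');np.savez('w8.npz',**p)
cv2.imwrite('pics/w8.png',im)
cv2.imwrite('pics/w8c.png',cv2.resize(im[90:240,195:330],None,fx=4,fy=4,interpolation=cv2.INTER_CUBIC))
E
```

```text
time_s: 13.65
tool_pos: [0.6196, 0.01, 0.2161]
tool_rot: [180.0, -0.0, 175.8]
force: [-0.5, 0.7, -0.3]
grip_width: 0.0403
[0.61957038 0.0100369  0.2161387 ] [ 1.79992015e+02 -1.01752215e-02  1.75813034e+02] 75.55880403506902
```

View pics/w8.png

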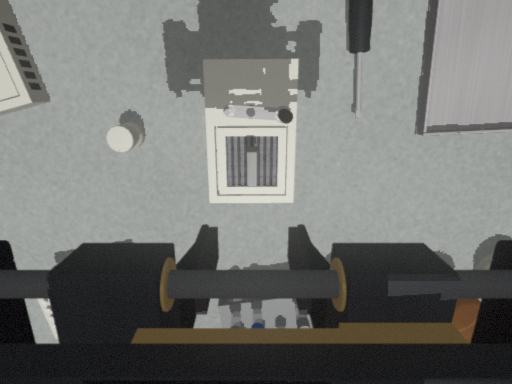

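View pics/w8c.png

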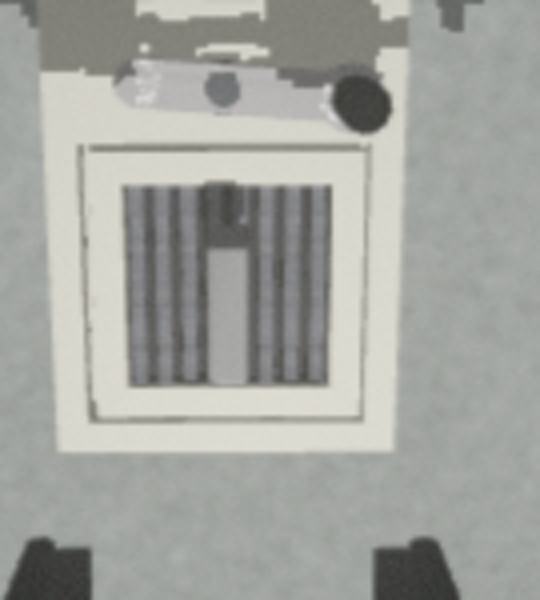

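The tab now lies crosswise: nose at crop (128,88), post at (362,103), clear of the filter. The fin top runs from (207,249) to (247,385), aligned with the tool. I'll measure it.

Run:
```python
from h import *
np.set_printoptions(precision=4,suppress=True)
W=dict(np.load('w8.npz'));W1=dict(np.load('w1.npz'));T=camera_params('top')
w=lambda u,v:(195+u/4-.4,90+v/4-.4)
w1=w;t=lambda u,v:(265+u/10-.45,115+v/10-.45)
print(onz(W,w(227,317),.072), onz(W,w(227,249),.072),onz(W,w(227,385),.072))
print('tri',tri([(W,w(227,317)),(W1,w1(286,452)),(T,t(252,160))]))
pv=onz(W,w(222,90),.043);po=onz(W,w(363,103),.079);no=onz(W,w(122,88),.043);print(pv,po,no)
d=pv-po;print('tab rel unit deg',np.degrees(np.arctan2(d[1],d[0]))+4)
f=np.array([onz(W,w(*c),.034) for c in [(80,147),(371,148),(363,420),(92,420)]]);print(f,f.mean(0))
```

```text
[0.6208 0.0097 0.072 ] [0.6016 0.0111 0.072 ] [0.6407 0.0082 0.072 ]
tri [0.6217 0.0093 0.0679]
[0.5606 0.0126 0.043 ] [0.5645 0.0496 0.079 ] [ 0.5579 -0.0162  0.043 ]
tab rel unit deg -91.99939198905636
[[ 0.5746 -0.0312  0.034 ]
 [ 0.5812  0.0558  0.034 ]
 [ 0.6669  0.0498  0.034 ]
 [ 0.6606 -0.0368  0.034 ]] [0.6208 0.0094 0.034 ]
```

The tab is at -92°, a full quarter turn. The fin is at (0.621, 0.0095) and matches earlier measurements. I'll go down over it, watching the force near the bottom.

```bash
python3 -m handwheel '[[0.04,-0.001,0,0.03,0],[0.04,-0.001,0,0.08,0],[0.04,-0.001,0,0.12,0],[0.04,-0.001,0,0.15,0],[0.04,-0.001,0,0.175,0],[0.04,-0.001,0,0.19,0],[0.04,-0.001,0,0.2,0],[0.04,-0.001,0,0.2,0]]' 10
python3 -m handwheel '[[0.04,0,0,0.002,0],[0.04,0,0,0.004,0],[0.04,0,0,0.004,0]]'
python3 -m handwheel '[[0.04,0,0,0.002,0],[0.04,0,0,0.004,0],[0.04,0,0,0.004,0]]'
python3 - <<'E'
from h import *
cv2.imwrite('pics/w9.png',read_camera('wrist')[130:330,110:390].repeat(2,0).repeat(2,1))
E
```

```text
time_s: 14.5
tool_pos: [0.6201, 0.0098, 0.0154]
tool_rot: [-180.0, -0.1, 175.9]
force: [-0.2, -0.3, 0.3]
grip_width: 0.0402
time_s: 14.8
tool_pos: [0.6212, 0.0097, 0.013]
tool_rot: [-180.0, 0.1, 175.9]
force: [-0.2, -0.8, -0.2]
grip_width: 0.0402
time_s: 15.1
tool_pos: [0.6204, 0.0097, 0.008]
tool_rot: [-180.0, -0.0, 175.9]
force: [-0.9, -0.4, -1.1]
grip_width: 0.0403
```

View pics/w9.png

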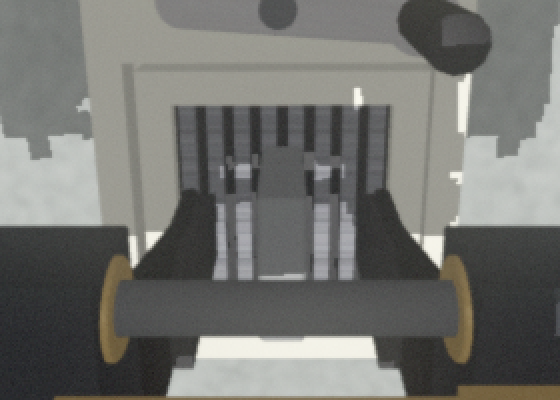

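```bash
python3 -m handwheel '[[0.04,0,0,0.002,0],[0.04,0,0,0.003,0],[0.04,0,0,0.003,0]]'
python3 -m handwheel '[[0.02,0,0,0,0],[0.006,0,0,0,0],[0.006,0,0,0,0],[0.006,0,0,0,0],[0.006,0,0,0,0],[0.006,0,0,0,0],[0.006,0,0,0,0],[0.006,0,0,0,0]]' 20
python3 - <<'E'
from h import *
cv2.imwrite('pics/w10.png',read_camera('wrist')[130:330,110:390].repeat(2,0).repeat(2,1))
E
```

```text
time_s: 15.45
tool_pos: [0.6205, 0.0097, 0.005]
tool_rot: [-180.0, -0.0, 175.9]
force: [0.1, 0.1, 0.0]
grip_width: 0.0396
time_s: 16.25
tool_pos: [0.6206, 0.0095, 0.0053]
tool_rot: [-180.0, 0.0, 175.9]
force: [-0.4, -0.9, 0.5]
grip_width: 0.0118
```

View pics/w10.png

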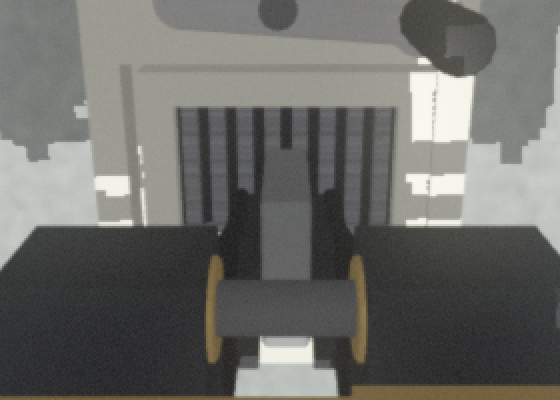

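The fin is gripped at 11.8 mm. I'll lift straight up, gently.

```bash
python3 -m handwheel '[[0.006,0,0,-0.003,0],[0.006,0,0,-0.008,0],[0.006,0,0,-0.014,0],[0.006,0,0,-0.022,0],[0.006,0,0,-0.034,0],[0.006,0,0,-0.05,0],[0.006,0,0,-0.07,0],[0.006,0,0,-0.095,0],[0.006,0,0,-0.11,0],[0.006,0,0,-0.115,0],[0.006,0,0,-0.115,0],[0.006,0,0,-0.115,0]]' 20
python3 - <<'E'
from h import *
W=camera_params('wrist');im=read_camera('wrist');np.savez('w11.npz',**W)
o=get_obs();print(o['time_s'],o['tool_pos'],o['tool_rot'],o['force'],o['grip_width'])
cv2.imwrite('pics/w11.png',im)
s=read_camera('scene');cv2.imwrite('pics/s11.png',cv2.resize(s[130:300,205:355],None,fx=3.5,fy=3.5,interpolation=cv2.INTER_CUBIC))
E
```

```text
time_s: 17.5
tool_pos: [0.6199, 0.0096, 0.1193]
tool_rot: [-180.0, -0.1, 175.9]
force: [0.4, -0.0, -1.2]
grip_width: 0.0119
17.55 [0.61973667 0.00954302 0.11891969] [-1.79986070e+02 -1.27502859e-01  1.75883516e+02] [-0.4134596  -0.951375   -1.58202221] 0.011496216252137682
```

View pics/w11.png

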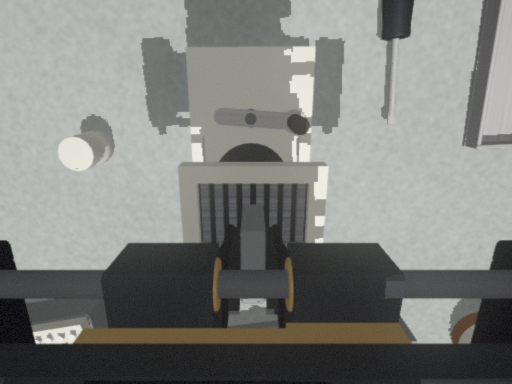

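View pics/s11.png

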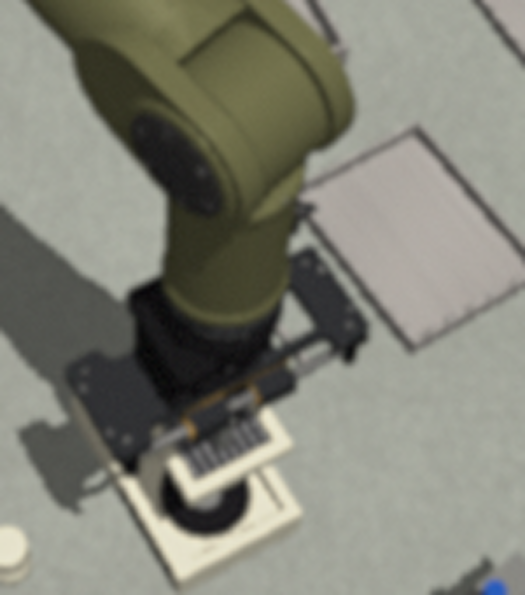

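The filter is out and held level, with the recess open below it. I'll check the tray position in the scene view before carrying it over.

Run:
```python
from h import *
S=camera_params('scene');s=cv2.imread('pics/scene0.png')
c=np.array([.5146,.295]);a=np.radians(-1.5);u=np.array([np.cos(a),np.sin(a)]);v=np.array([-u[1],u[0]])
im=cv2.resize(s[155:240,275:370],None,fx=7,fy=7,interpolation=cv2.INTER_CUBIC)
for z,hl,hw,col in((.022,.09,.07,(0,0,255)),(.004,.086,.066,(255,0,0))):
    P=np.array([proj(S,[*(c+i*hl*u+j*hw*v),z]) for i,j in((1,1),(1,-1),(-1,-1),(-1,1))])
    cv2.polylines(im,[((P-[275,155]+.5)*7).astype(np.int32)],True,col,1)
cv2.imwrite('pics/s12.png',im)
```

```text
(no output)
```

View pics/s12.png

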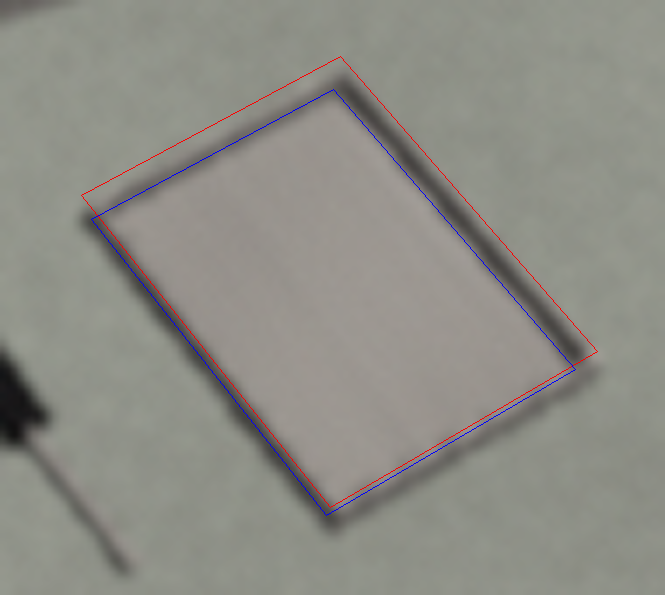

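The overlay fits within about 4 mm, against placing margins of ±24 and ±44 mm. I'll carry the filter over the tray.

```bash
python3 -m handwheel '[[0.006,0.003,0.007,-0.01,0],[0.006,0.012,0.027,-0.02,0],[0.006,0.025,0.055,-0.02,-0.02],[0.006,0.041,0.09,-0.02,-0.045],[0.006,0.057,0.126,-0.02,-0.045],[0.006,0.073,0.162,-0.02,-0.045],[0.006,0.089,0.198,-0.02,-0.045],[0.006,0.103,0.23,-0.02,-0.045],[0.006,0.114,0.254,-0.02,-0.045],[0.006,0.121,0.27,-0.02,-0.045],[0.006,0.124,0.277,-0.02,-0.045],[0.006,0.124,0.277,-0.02,-0.045],[0.006,0.124,0.277,-0.02,-0.045]]' 20
python3 - <<'E'
from h import *
im=read_camera('wrist')
o=get_obs();print(o['time_s'],o['tool_pos'],o['tool_rot'],o['force'],o['grip_width'])
cv2.imwrite('pics/w13.png',im)
E
```

```text
time_s: 18.9
tool_pos: [0.5166, 0.2947, 0.1402]
tool_rot: [-180.0, 0.0, 178.5]
force: [-0.2, -0.7, -1.8]
grip_width: 0.0122
18.95 [0.51716523 0.2938835  0.1401458 ] [-1.79943355e+02  1.55604581e-02  1.78404562e+02] [ 0.27767776 -0.00488171 -2.38015098] 0.012082811479019608
```

View pics/w13.png

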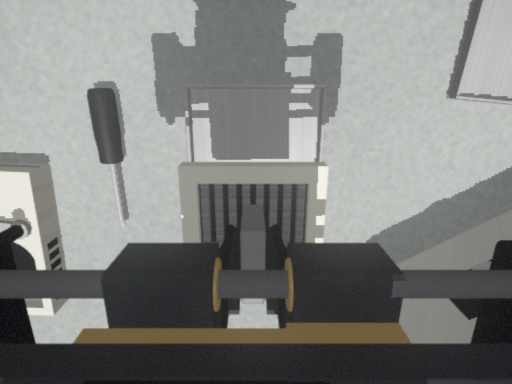

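The tray is centred under the filter: walls at columns 187 and 325, filter at 180 to 326. Touch is expected at a reported TCP z of about -0.013. I'll descend to about 5 mm above that, then creep.

```bash
python3 -m handwheel '[[0.006,0,0,0.01,0],[0.006,0,0,0.035,0],[0.006,0,0,0.065,0],[0.006,0,0,0.095,0],[0.006,0,0,0.115,0],[0.006,0,0,0.13,0],[0.006,0,0,0.14,0],[0.006,0,0,0.145,0],[0.006,0,0,0.147,0],[0.006,0,0,0.147,0],[0.006,0,0,0.147,0]]' 20
python3 -m handwheel '[[0.006,0,0,0.001,0],[0.006,0,0,0.003,0],[0.006,0,0,0.003,0]]'
python3 -m handwheel '[[0.006,0,0,0.001,0],[0.006,0,0,0.002,0],[0.006,0,0,0.002,0]]'
```

```text
time_s: 20.05
tool_pos: [0.5175, 0.2954, -0.0059]
tool_rot: [180.0, 0.1, 178.5]
force: [-0.4, -0.4, -1.5]
grip_width: 0.0115
time_s: 20.35
tool_pos: [0.5167, 0.2948, -0.0099]
tool_rot: [-180.0, -0.0, 178.5]
force: [-0.1, 0.4, -1.7]
grip_width: 0.0117
time_s: 20.65
tool_pos: [0.5167, 0.2948, -0.012]
tool_rot: [-180.0, -0.0, 178.5]
force: [1.2, -0.1, -1.8]
grip_width: 0.012
```

```bash
python3 -m handwheel '[[0.006,0,0,0.0005,0],[0.006,0,0,0.001,0],[0.006,0,0,0.001,0]]'
python3 -m handwheel '[[0.006,0,0,0.0005,0],[0.006,0,0,0.001,0],[0.006,0,0,0.001,0]]'
```

```text
time_s: 20.95
tool_pos: [0.5169, 0.295, -0.0127]
tool_rot: [-180.0, 0.0, 178.5]
force: [-0.5, 0.2, -1.2]
grip_width: 0.0121
time_s: 21.25
tool_pos: [0.5169, 0.2949, -0.0128]
tool_rot: [-180.0, 0.0, 178.5]
force: [-2.4, -2.7, 6.5]
grip_width: 0.0121
```

It touched down: Fz rose by about 8 N at the expected height. I'll release, lift and look.

```bash
python3 -m handwheel '[[0.016,0,0,-0.0005,0],[0.02,0,0,-0.0005,0],[0.03,0,0,-0.0005,0],[0.04,0,0,-0.0005,0],[0.04,0,0,-0.0005,0],[0.04,0,0,-0.0005,0],[0.04,0,0,-0.01,0],[0.04,0,0,-0.03,0],[0.04,0,0,-0.07,0],[0.04,0,0,-0.12,0],[0.04,0,0,-0.17,0],[0.04,0,0,-0.22,0],[0.04,0.0,0,-0.24,0],[0.04,0.0,0,-0.24,0]]' 10
python3 - <<'E'
from h import *
o=get_obs();print(o['time_s'],o['tool_pos'],o['force'],o['grip_width'])
W=camera_params('wrist');im=read_camera('wrist');cv2.imwrite('pics/w14.png',im);np.savez('w14.npz',**W)
cv2.imwrite('pics/s14.png',read_camera('scene'))
E
```

```text
time_s: 22.65
tool_pos: [0.5185, 0.2966, 0.2314]
tool_rot: [179.8, 0.4, 178.5]
force: [0.5, -0.5, -0.3]
grip_width: 0.0396
22.65 [0.51852251 0.29664525 0.2313904 ] [ 0.48188387 -0.51481017 -0.32399464] 0.03962621627892153
```

View pics/w14.png

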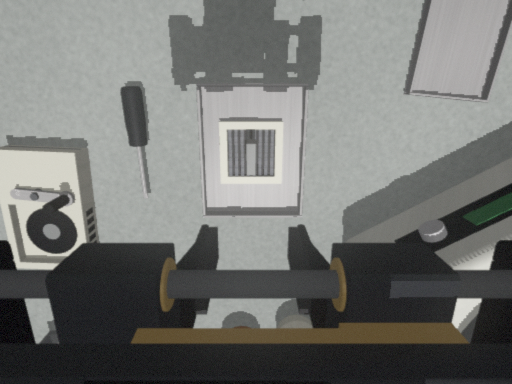

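View pics/s14.png

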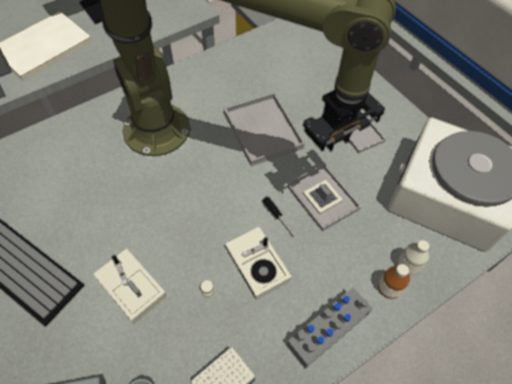

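The filter lies flat near the tray centre (wrist view (251,152)). The tab is crosswise, and the cover unit at scene (128,285) is untouched. I'll hand in.

```bash
python3 -m handwheel '[[0.04,0,0,0,0],[0.04,0,0,0,0],[0.04,0,0,0,0]]'; python3 -c "
from cell import *
print(sign_off())"
```

```text
time_s: 23.05
tool_pos: [0.5163, 0.2946, 0.225]
tool_rot: [-179.9, -0.1, 178.5]
force: [-0.1, 0.6, 0.6]
grip_width: 0.0399
the job is handed in; nothing more can be done
None
```

The job is done and handed in at 23.05 s; no verdict was reported. I turned the filter unit's tab aside, lifted the pleated filter out by its fin and set it down flat in the middle-sized tray.

**Last checks**
- **Tab:** it measured about -92°, a full quarter turn, before I lifted the filter. It still lies crosswise in the last pictures.
- **Filter:** it lies flat near the tray centre. It touched the floor at the expected height with about 8 N before I released it.
- **Cover unit:** it looks unchanged in the last scene view.
- **Arm:** it is clear of everything, with the wrist force about zero.

**What failed or disagreed**
- **First try at the post:** the jaws closed above it and the tab did not move. The real fingertips end roughly 39 mm above the reported TCP, which disagrees with the tool description. I estimated this from the wrist picture and found no contact at heights where the described fingers would have touched. I then worked at corrected heights: the grips read 13.9 mm on the 14 mm post and about 12 mm on the 12 mm fin.
- **Triangulated heights:** these came out 1.5 to 4 mm lower than the text.
- **Tray outline:** it was up to about 4 mm off in the scene view, well within the room in the tray.

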